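Snug the taper plug of a leak-test manifold and cap it

ROBOT

A 6-joint arm with a two-finger parallel gripper is mounted at the origin on a cart in front of the work surface, level with it; the furniture and walls round the work are solid. World frame = base frame: x ahead of the robot, y to its left, z up, the work surface at z = 0. Lengths are in m, angles in degrees, forces in N, time in s.
With the tool pointing down it reaches from about 0.4 to 0.825 m from the base axis. Payload 7 kg.
Tool frame: the origin (TCP) lies on the centre line of the jaws, within the pads' length; the fingertips stand 25 mm ahead of it and the grasp point (between the pads) lies 6 mm ahead of it; x points along the fingers, z is the direction in which the jaws open and shut, and the axes are right-handed (so a half turn about x gives the same grasp; the last joint's range is limited). The gripper opens to 88 mm and grips with 3 to 60 N. Pads are 19 mm wide; open, the fingers measure 130 mm over their backs; the gripper's body (78 mm by 193 mm) begins 47 mm behind the grasp point.
Start: joints at [-51.79, 20.546, 0.682, 0, -70.136, -16.507], TCP at [0.25, -0.627, 0.252] pointing down, gripper open.
Joint ranges: [-176.03, 176.03], [-82.01, 121.73], [-58.28, 71.71], [-173.87, 95.51], [-174.79, -0.11], [-173.66, 173.66]. Speed limits (degrees/s): [136.94, 136.94, 172.46, 180, 180, 180].

INTERFACE

Orientations are given as [roll, pitch, yaw] about the fixed x, y, z axes, in that order (R = Rz(yaw) Ry(pitch) Rx(roll)).
In Python, from plant import ctrl gives the robot as it stands. The module is installed in compiled form; this text tells all that it offers.
- The arm moves only by the tool send_rows, never from a script. Its argument "deltas" is a list of rows, each an object of numbers: "dx", "dy", "dz": the shift along the tool's x, y, z in mm; "ax", "ay", "az": the turn, a rotation vector about the tool's x, y, z in units of 5 degrees (1.0 is 5 degrees); "fingers": the opening, from 0 (shut) to 1 (fully open). A call has 1 to 12 rows; each row shifts and turns the commanded pose from where the row before left it, along the tool's axes as they then stand; what a row does not reach is not made up. A row lasts 1/8 s, in which the tool goes at most 62.5 mm and 10.7 degrees, less where a joint would pass 70% of its speed; a pose out of reach is approached as far as the arm can. A call with a gripper value outside its range is refused whole. The fingers move at their own pace and stop on an object; the grip force is fixed at half the most. Time passes only in rows, so rows that do not move let the fingers close. It gives the time, the measured TCP pose, the force and the opening at its end, in the units of the state.
- ctrl.get_obs(): the state, without advancing time (a new reading comes with each control period).
- ctrl.snapshot(name): name is "scene" or "side" or "wrist"; returns a dict with "image" (480x640x3 uint8, blue, green, red), "fx", "fy", "cx", "cy" (pixels), "R" (3x3) and "t" (3): a world point X has camera coordinates R X + t; the wrist camera has in their place "hand_eye" (4x4, takes a point from camera to tool coordinates, whose origin is the TCP and whose axes are the tool frame's). Camera axes: x right, y down, z forward; pixel columns grow to the right and rows downward; lengths in m; the calibration is good to about 2 mm. A picture is of the moment at which its call begins: read the wrist's pose just before it. There is no depth.
- ctrl.close_job(): hands the job in, once; it reports no verdict.
The state is a dict: "clock": time; "joint_pos": joint angles; "qvel": joint speeds; "tau": joint torques, N m; "tool_pos": TCP position; "orientation": TCP orientation; "force": force on the tool from outside, world axes, zero at the start; "moment": the same for the moment, N m; "opening": finger opening in m.
Only numpy, scipy, OpenCV 4.12 (cv2) and the standard library are available. Lean on these libraries where they do the work, as an engineer would, in place of code of your own. Each camera call takes 0.05 s, during which the arm holds its last target.

TASK

The brass square-headed taper plug on top of the blue leak-test manifold has only been started by hand. Turn it clockwise until it is snug: it runs down against a steady 0.3 N m at first, then the taper bites and the resistance keeps rising; stop at about 0.5 N m and never strain it past 0.6 N m. Then gently set the red cap over the plug, upright and fully down on the manifold, let go, and leave the other things on the bench alone.

Things in the scene. Friction and masses are not known exactly. Their poses are not given: they have to be found in the camera images.
- manifold: Blue steel block, 80 (x) x 100 (y) x 50 mm high, on a grey foot plate 80 x 150 x 10 mm bolted to the bench (it never moves); origin at the centre of its underside, z up. White dial gauge on the -x face (reaches 67 mm from the centre, up to 49 mm high), brass hose fittings on the +y and -y faces (reach 76 mm, up to 41 mm high).
- port (a point): Point on the axis of plug and collar, level with the manifold's top face (50 mm over the bench), where the cap's rim must come to rest. Round it stands the steel collar in which the plug sits: 44 mm across, 10 mm high (top 60 mm over the bench), rim chamfered.
- plug_head (a point): Centre of the plug's brass square head, half-way up: 22 x 22 mm across flats, 28 mm high, 70 to 98 mm over the bench, on a black rubber bush (25 mm wide) 10 mm clear above the collar. x and y axes normal to the flats, z up. Turns about the vertical axis through port; clockwise (yaw falling) tightens. The bush twists 0.33 rad per N m and springs back on release; a 50 N grip on two flats holds.
- taper (a point): Hidden mark in the manifold, on the plug's axis, 20 mm over the bench: creeps 0.03 mm to the manifold's +x per 0.1 rad the plug turns past the bite (0.018 to 0.126 mm wanted), far below what poses resolve; feel instead. The thread runs at a steady 0.30 N m for 0.6 to 2.0 rad (not to be told from the head's angle), bites at 0.34, then rises 0.08 N m per 0.1 rad; friction keeps it as left.
- cap_knob (a point): Centre of the grip knob on top of the loose red plastic cap: a 24 mm wide, 24 mm high round post, 70 mm above the cap's open rim (knob from 58 to 82 mm above the rim). The cap weighs 90 g, stands mouth down and upright on the bench at the start, z up.
- cap_mouth (a point): Centre of the cap's open lower rim, on its axis. The cap is a round cup, 57 mm outside (60 mm over its ribs) and 49 mm inside, 58 mm high without the knob, 54 mm deep inside; it passes over the plug and over the collar with 2.5 mm to spare all round.
- pipe_stub_1: Bystander: rusty pipe stub standing on end, 60 mm across, 60 mm high, origin under its centre.
- paint_marker: Bystander: white and yellow marker lying on the bench, 18 x 138 x 18 mm.
- bolt_2: Bystander: dark bolt lying on the bench, 30 x 80 x 26 mm.
Things that resemble listed ones, but are neither listed nor needed, are in the scene too. Of the things like the part that bears cap_knob, leave any that is grey, turquoise or white; of the rest the larger one is meant.

How it is judged:
By the outcome, as a careful person would: the job done as asked, in the order asked, and still so for the second after the job is handed in, with the robot touching nothing.
It also fails if it takes over 72 s, if anything falls off the work surface, if the arm or the gripper's body presses on something with over 40 N, if the wrist force passes 120 N, or if a joint passes its speed limit or range.

## Working session

There is one attempt and no reset: what is moved stays moved. The work goes in short steps, Python scripts to look and compute and a tool call to move; the robot and the scene stay as the last step left them, time stands still between calls to the robot, and variables do not carry over. Pictures are saved under pics/ and viewed, and the job is handed in when it is done.

Besides the shell and the picture viewer there is one more tool, called after ">>>" by a JSON object that holds its "fn" and its "kwargs". send_rows: Moves the arm, as the interface text tells. Its arguments: {"type":"object","properties":{"deltas":{"type":"array","items":{"type":"object","properties":{"dx":{"type":"number"},"dy":{"type":"number"},"dz":{"type":"number"},"ax":{"type":"number"},"ay":{"type":"number"},"az":{"type":"number"},"fingers":{"type":"number"}}}}},"required":["deltas"]}

```bash
mkdir -p pics; python3 - <<'E'
from plant import ctrl
import cv2,pickle
print(ctrl.get_obs())
for n in ("scene","side","wrist"):
    s=ctrl.snapshot(n); cv2.imwrite(f"pics/{n}0.png",s["image"]); pickle.dump(s,open(f"{n}0.pkl","wb"))
    print({k:v for k,v in s.items() if k!="image"})
E
```

```text
{'clock': 0.0, 'joint_pos': array([-5.17890826e+01,  2.05906856e+01,  6.35472182e-01, -1.82634615e-02,
       -7.01358540e+01, -1.65056956e+01]), 'qvel': array([-0.03447443, -0.06402802, -0.08142741,  0.01209821,  0.03422335,
        0.07958966]), 'tau': array([ 1.22804955e-03, -5.82709301e+01,  2.93069923e+01,  6.99733436e+00,
        7.13152884e-03, -1.55264620e-04]), 'tool_pos': array([ 0.24943689, -0.62675833,  0.25064985]), 'orientation': array([  5.8303681 ,  89.90732777, 117.5293705 ]), 'force': array([0.0474838 , 0.80713076, 0.0815603 ]), 'moment': array([-0.00569187, -0.01607173,  0.0142872 ]), 'opening': 0.08780962704607413}
{'fx': 475.10898545227604, 'fy': 475.10898545227604, 'cx': 320.97087760972005, 'cy': 239.63892890893277, 'R': array([[-0.69746768, -0.7165999 , -0.00483912],
       [-0.3032683 ,  0.30127623, -0.90402488],
       [ 0.64928205, -0.62906058, -0.42745246]]), 't': array([0.31049222, 0.25608744, 0.85977929])}
{'fx': 457.2405295095517, 'fy': 457.2405295095517, 'cx': 322.6829069306322, 'cy': 231.22148917617412, 'R': array([[-0.95700356, -0.28966995,  0.01534619],
       [-0.19286785,  0.59589171, -0.77956081],
       [ 0.21667068, -0.74900226, -0.62613851]]), 't': array([0.45999383, 0.19289839, 0.98798314])}
{'fx': 337.6174376759392, 'fy': 337.6174376759392, 'cx': 325.95604634601335, 'cy': 245.6885167836371, 'hand_eye': array([[-2.50702007e-04, -2.89571171e-01,  9.57156452e-01,
        -1.32717791e-01],
       [-1.72801323e-04, -9.57156455e-01, -2.89571218e-01,
         7.91304487e-02],
       [ 9.99999954e-01, -2.37993987e-04,  1.89922763e-04,
         3.06438458e-04],
       [ 0.00000000e+00,  0.00000000e+00,  0.00000000e+00,
         1.00000000e+00]])}
```

View pics/scene0.png

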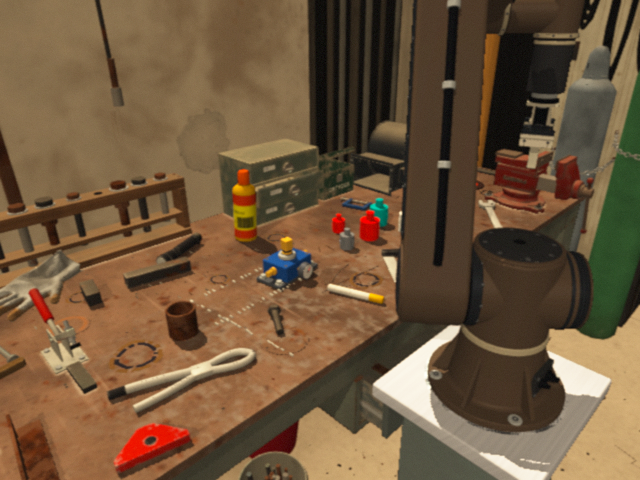

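View pics/side0.png

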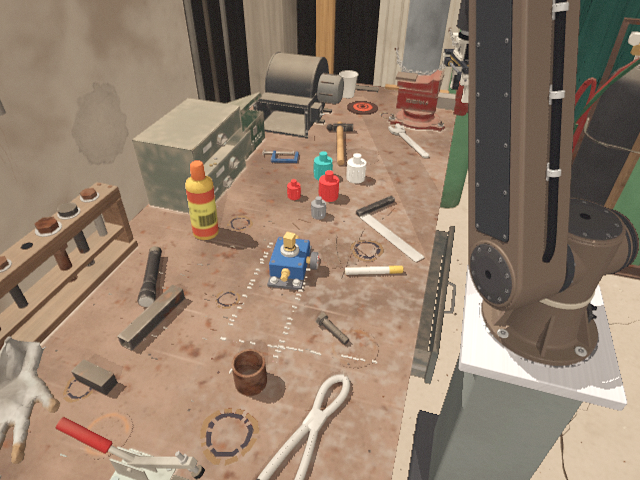

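View pics/wrist0.png

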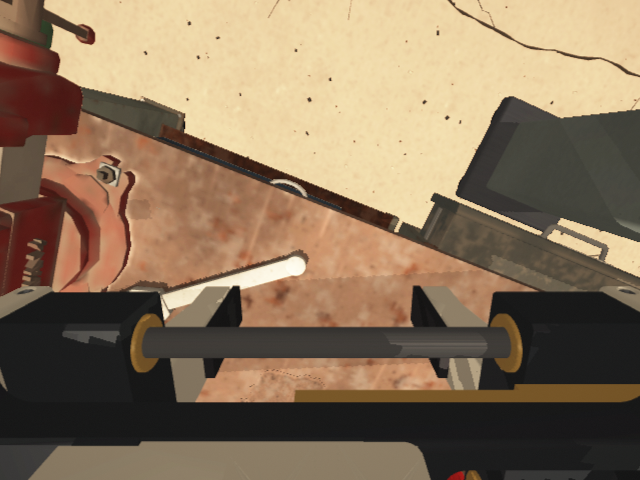

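Side view: the cap-like things are small red (294,190), larger red (329,187), grey (318,208), turquoise (323,165) and white (357,168). The larger red one at (329,187) fits the description. I'll confirm it in an enlarged crop.

```bash
python3 - <<'E'
import cv2
a=cv2.imread("pics/side0.png"); 
cv2.imwrite("pics/side0_caps.png",cv2.resize(a[145:225,270:380],None,fx=7,fy=7,interpolation=cv2.INTER_CUBIC))
cv2.imwrite("pics/side0_man.png",cv2.resize(a[225:295,260:330],None,fx=8,fy=8,interpolation=cv2.INTER_CUBIC))
a=cv2.imread("pics/scene0.png"); 
cv2.imwrite("pics/scene0_m.png",cv2.resize(a[190:300,250:410],None,fx=5,fy=5,interpolation=cv2.INTER_CUBIC))
E
```

```text
(no output)
```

View pics/side0_caps.png

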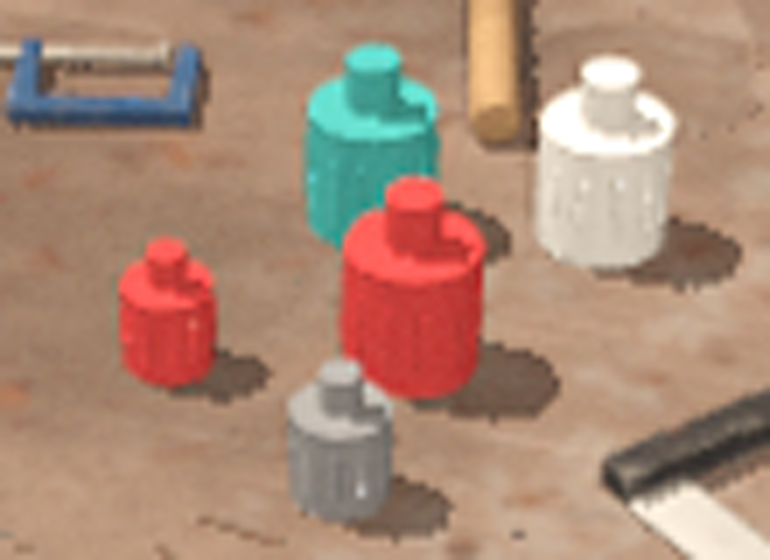

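View pics/side0_man.png

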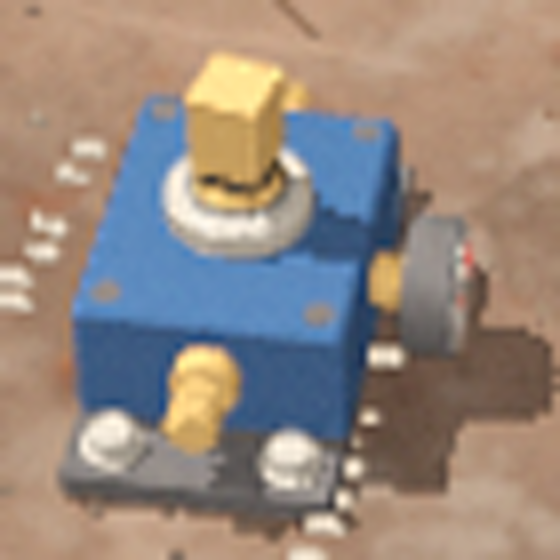

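View pics/scene0_m.png

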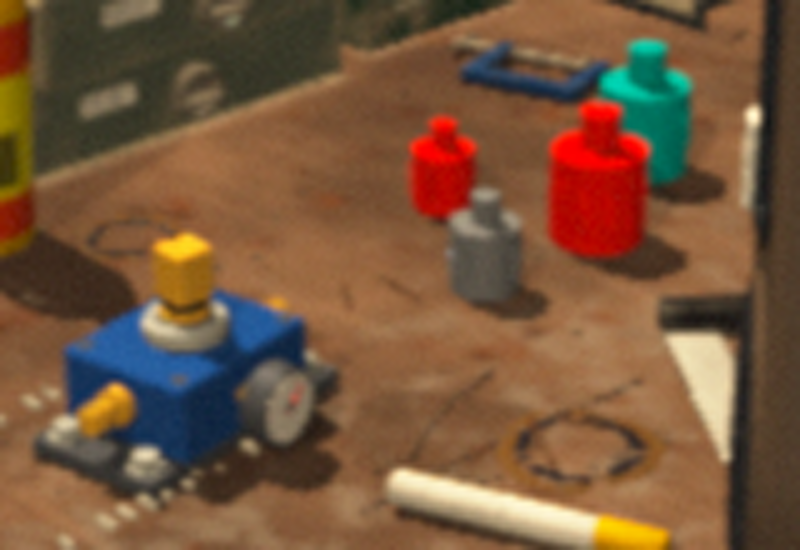

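```bash
cat > h.py <<'E'
import numpy as np,pickle
def ray(s,u,v):
    d=np.array([(u-s["cx"])/s["fx"],(v-s["cy"])/s["fy"],1]); R=s["R"]; return -R.T@s["t"],R.T@d
def onz(s,u,v,z):
    c,d=ray(s,u,v); return c+d*(z-c[2])/d[2]
def tri(l):
    A=np.zeros((3,3));b=np.zeros(3)
    for s,u,v in l:
        c,d=ray(s,u,v);d=d/np.linalg.norm(d);P=np.eye(3)-np.outer(d,d);A+=P;b+=P@c
    return np.linalg.solve(A,b)
E
python3 - <<'E'
from h import *
sd=pickle.load(open("side0.pkl","rb"));sc=pickle.load(open("scene0.pkl","rb"))
f=lambda x,y:(260+x/8,225+y/8)
g=lambda x,y:(270+x/7,145+y/7)
h=lambda x,y:(250+x/5,190+y/5)
np.set_printoptions(precision=4,suppress=True)
print("plug side",onz(sd,*f(237,83),.098),"scene",onz(sc,*h(183,245),.098),"tri",tri([(sd,*f(237,83)),(sc,*h(183,245))]))
print("cap",onz(sd,*g(415,190),.082),onz(sc,*h(602,110),.082),tri([(sd,*g(415,190)),(sc,*h(602,110))]))
for p in [(150,97),(398,122),(350,345),(75,318)]: print("man corner",onz(sd,*f(*p),.05))
for p in [(187,98),(214,54),(288,72),(262,114)]: print("head corner",onz(sd,*f(*p),.098))
print("others", [onz(sd,*g(*p),.0) for p in [(170,375),(345,505),(420,385)]])
E
```

```text
plug side [0.5607 0.0019 0.098 ] scene [0.5621 0.0046 0.098 ] tri [0.5595 0.006  0.1002]
cap [ 0.5582 -0.3165  0.082 ] [ 0.557 -0.31   0.082] [ 0.5575 -0.3119  0.0829]
man corner [ 0.6051 -0.0383  0.05  ]
man corner [ 0.5294 -0.0502  0.05  ]
man corner [0.5118 0.0472 0.05  ]
man corner [0.5898 0.0605 0.05  ]
head corner [0.5719 0.0126 0.098 ]
head corner [ 0.5716 -0.0085  0.098 ]
head corner [ 0.5485 -0.0073  0.098 ]
head corner [0.5492 0.0128 0.098 ]
others [array([ 0.6499, -0.2732,  0.    ]), array([ 0.554 , -0.2098,  0.    ]), array([ 0.5488, -0.2986,  0.    ])]
```

The enlarged crop confirms the larger red cap at side (329,187), next to the turquoise one, at about (0.557,-0.312). The manifold is at about (0.56,0.004) with a yaw near 10°, and the head yaw is near 0°. Next I move over the plug for a wrist look.

>>> {"fn": "send_rows", "kwargs": {"deltas": [{"dy": -43.5,"dz": 39.3,"fingers": 1},{"dy": -43.5,"dz": 39.3,"fingers": 1},{"dy": -43.5,"dz": 39.3,"fingers": 1},{"dy": -43.5,"dz": 39.3,"fingers": 1},{"dy": -43.5,"dz": 39.3,"fingers": 1},{"dy": -43.5,"dz": 39.3,"fingers": 1},{"dy": -43.5,"dz": 39.3,"fingers": 1},{"dy": -43.5,"dz": 39.3,"fingers": 1},{"dy": -43.5,"dz": 39.3,"fingers": 1},{"dy": -43.5,"dz": 39.3,"fingers": 1},{"dy": -43.5,"dz": 39.3,"fingers": 1},{"dy": -43.5,"dz": 39.3,"fingers": 1}]}}

```text
validation failed for argument at $.de...
```

>>> {"fn": "send_rows", "kwargs": {"deltas": [{"ax": -1.95,"fingers": 1},{"ax": -1.95,"fingers": 1},{"ax": -1.95,"fingers": 1},{"ax": -1.95,"fingers": 1},{"ax": -1.95,"fingers": 1},{"ax": -1.95,"fingers": 1},{"ax": -1.95,"fingers": 1},{"ax": 0,"fingers": 1}]}}

```text
validation failed for argument at $.de...
```

```bash
cat > look.py <<'E'
import sys,cv2,pickle
from plant import ctrl
from scipy.spatial.transform import Rotation as Ro
import numpy as np
def wsnap(name):
    o=ctrl.get_obs(); s=ctrl.snapshot("wrist")
    Rt=Ro.from_euler("xyz",o["orientation"],degrees=True).as_matrix()
    H=s["hand_eye"]; Rc=Rt@H[:3,:3]; c=Rt@H[:3,3]+o["tool_pos"]
    s["R"]=Rc.T; s["t"]=-Rc.T@c
    cv2.imwrite(f"pics/{name}.png",s["image"]); pickle.dump(s,open(name+".pkl","wb"))
    return s
def st():
    o=ctrl.get_obs(); np.set_printoptions(precision=4,suppress=True)
    r=o["orientation"]; R=Ro.from_euler("xyz",r,degrees=True).as_matrix()
    print("t",o["clock"],"pos",o["tool_pos"],"jaw ang",np.degrees(np.arctan2(R[1,2],R[0,2])),"xaxis",R[:,0],"q",o["joint_pos"],"F",o["force"],"M",o["moment"],"op",o["opening"])
    return R,o
E
python3 -c "
from look import *
st(); wsnap('w1')"
```

```text
t 0.15 pos [ 0.2495 -0.6269  0.2508] jaw ang 111.69807574997127 xaxis [-0.0006  0.0011 -1.    ] q [-51.7897  20.5819   0.6453  -0.0133 -70.135  -16.5077] F [ 0.1999  0.6894 -0.6026] M [0.015  0.0153 0.0225] op 0.08731036822610784
```

View pics/w1.png

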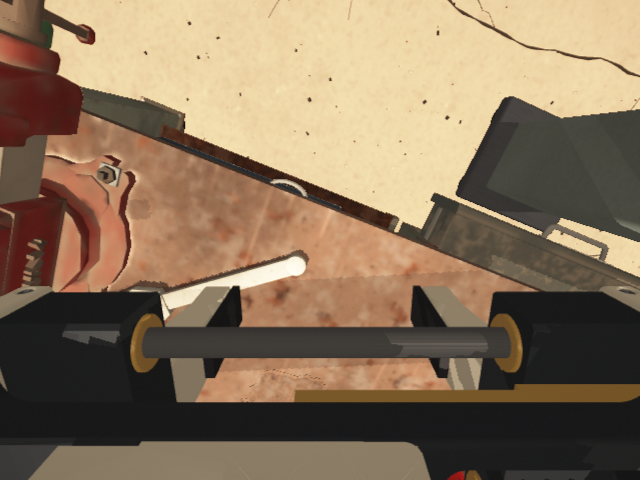

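The calls were refused and nothing moved. I'll retry with all the fields given.

>>> {"fn": "send_rows", "kwargs": {"deltas": [{"dx": 0,"dy": -43.5,"dz": 39.3,"ax": 0,"ay": 0,"az": 0,"fingers": 1},{"dx": 0,"dy": -43.5,"dz": 39.3,"ax": 0,"ay": 0,"az": 0,"fingers": 1}]}}

```text
clock: 0.45
tool_pos: [0.3014, -0.5209, 0.2508]
orientation: [21.5, 89.9, 133.1]
force: [2.2, 0.4, -0.0]
opening: 0.0875
```

>>> {"fn": "send_rows", "kwargs": {"deltas": [{"dx": 0,"dy": -43.5,"dz": 39.3,"ax": 0,"ay": 0,"az": 0,"fingers": 1},{"dx": 0,"dy": -43.5,"dz": 39.3,"ax": 0,"ay": 0,"az": 0,"fingers": 1},{"dx": 0,"dy": -43.5,"dz": 39.3,"ax": 0,"ay": 0,"az": 0,"fingers": 1},{"dx": 0,"dy": -43.5,"dz": 39.3,"ax": 0,"ay": 0,"az": 0,"fingers": 1},{"dx": 0,"dy": -43.5,"dz": 39.3,"ax": 0,"ay": 0,"az": 0,"fingers": 1},{"dx": 0,"dy": -43.5,"dz": 39.3,"ax": 0,"ay": 0,"az": 0,"fingers": 1},{"dx": 0,"dy": -43.5,"dz": 39.3,"ax": 0,"ay": 0,"az": 0,"fingers": 1},{"dx": 0,"dy": -43.5,"dz": 39.3,"ax": 0,"ay": 0,"az": 0,"fingers": 1},{"dx": 0,"dy": -43.5,"dz": 39.3,"ax": 0,"ay": 0,"az": 0,"fingers": 1},{"dx": 0,"dy": -43.5,"dz": 39.3,"ax": 0,"ay": 0,"az": 0,"fingers": 1}]}}

```text
clock: 1.7
tool_pos: [0.5607, 0.006, 0.2517]
orientation: [-97.4, 90.0, 14.3]
force: [0.7, -1.1, 0.1]
opening: 0.0875
```

>>> {"fn": "send_rows", "kwargs": {"deltas": [{"dx": 0,"dy": 0,"dz": 0,"ax": -1.95,"ay": 0,"az": 0,"fingers": 1},{"dx": 0,"dy": 0,"dz": 0,"ax": -1.95,"ay": 0,"az": 0,"fingers": 1},{"dx": 0,"dy": 0,"dz": 0,"ax": -1.95,"ay": 0,"az": 0,"fingers": 1},{"dx": 0,"dy": 0,"dz": 0,"ax": -1.95,"ay": 0,"az": 0,"fingers": 1},{"dx": 0,"dy": 0,"dz": 0,"ax": -1.95,"ay": 0,"az": 0,"fingers": 1},{"dx": 0,"dy": 0,"dz": 0,"ax": -1.95,"ay": 0,"az": 0,"fingers": 1},{"dx": 0,"dy": 0,"dz": 0,"ax": -1.95,"ay": 0,"az": 0,"fingers": 1},{"dx": 0,"dy": 0,"dz": 0,"ax": 0,"ay": 0,"az": 0,"fingers": 1}]}}

```text
clock: 2.7
tool_pos: [0.5601, 0.0041, 0.2515]
orientation: [2.5, 90.0, -177.6]
force: [-0.3, -0.4, -0.4]
opening: 0.0876
```

```bash
python3 -c "
from look import *
st(); wsnap('w2')"
```

```text
t 2.7 pos [0.5601 0.0041 0.2515] jaw ang 179.88702976917344 xaxis [-0.0003 -0.     -1.    ] q [ 20.4395   9.778  -14.0313  -0.005  -66.2048 -20.5505] F [-0.2718 -0.3835 -0.448 ] M [ 0.0024  0.0904 -0.0143] op 0.08755999670524417
```

View pics/w2.png

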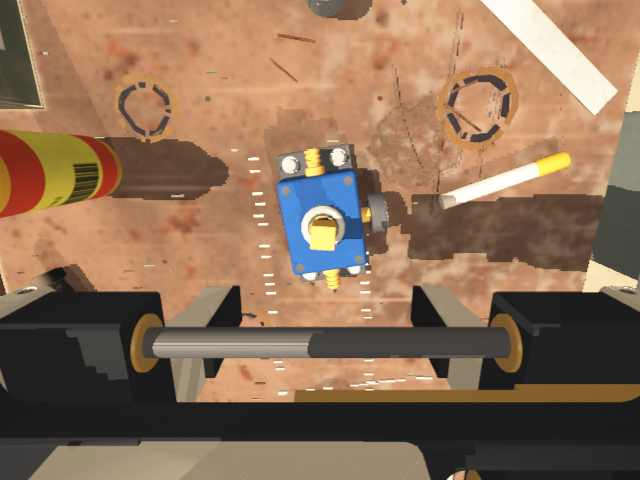

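```bash
python3 - <<'E'
import cv2
a=cv2.imread("pics/w2.png"); 
cv2.imwrite("pics/w2_m.png",cv2.resize(a[140:295,260:395],None,fx=5,fy=5,interpolation=cv2.INTER_CUBIC)[:,:675][:600*2].copy()[0:775])
cv2.imwrite("pics/w2_p.png",cv2.resize(a[195:260,290:360],None,fx=9,fy=9,interpolation=cv2.INTER_CUBIC))
from h import *
s=pickle.load(open("w2.pkl","rb"))
print(onz(s,118,172,0),[onz(s,*p,.05) for p in [(277,183),(353,170),(370,261),(294,274)]])
E
```

```text
[ 0.79099942 -0.04440076  0.        ] [array([ 0.60709712, -0.03740972,  0.05      ]), array([ 0.53294816, -0.04970211,  0.05      ]), array([0.51315433, 0.04370534, 0.05      ]), array([0.59327801, 0.05813675, 0.05      ])]
```

View pics/w2_p.png

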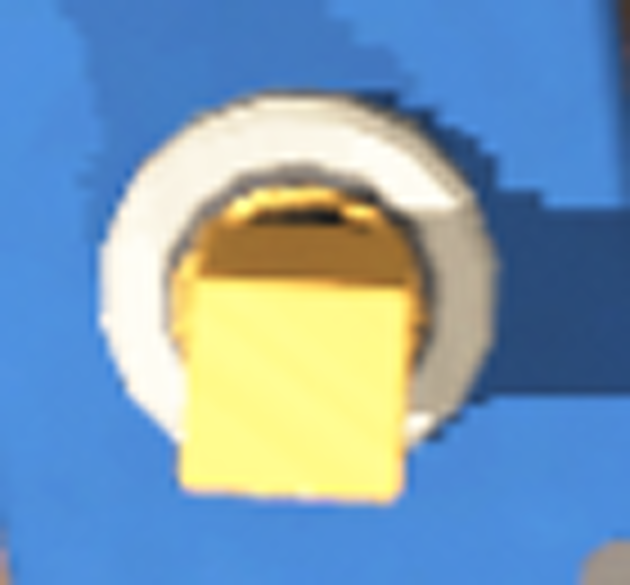

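```bash
python3 - <<'E'
from h import *
np.set_printoptions(precision=4,suppress=True)
s=pickle.load(open("w2.pkl","rb"))
f=lambda p:(290+p[0]/9-.5,195+p[1]/9-.5)
P=np.array([onz(s,*f(p),.098) for p in [(193,278),(408,287),(403,502),(180,490)]])
print(P,P.mean(0))
for i in range(4):
    d=P[(i+1)%4]-P[i]; print(np.linalg.norm(d),np.degrees(np.arctan2(d[1],d[0]))%90)
print("collar",onz(s,*f((298,288)),.058))
E
```

```text
[[ 0.5723 -0.0062  0.098 ]
 [ 0.5515 -0.0052  0.098 ]
 [ 0.5519  0.0166  0.098 ]
 [ 0.5739  0.0153  0.098 ]] [0.5624 0.0051 0.098 ]
0.02080411642602016 87.4114190735252
0.02182121332913273 89.01638160901811
0.022051757680297372 86.64094855594077
0.021525478963619976 85.722352822214
collar [0.5626 0.0045 0.058 ]
```

Wrist view: the plug head top is centred at about (322,236) px, giving (0.562,0.005) with a yaw of about -2.8°, and the collar centre agrees. I'll align and descend.

>>> {"fn": "send_rows", "kwargs": {"deltas": [{"dx": 0,"dy": -0.6,"dz": -2.1,"ax": 0.55,"ay": 0,"az": 0,"fingers": 1},{"dx": 30,"dy": 0,"dz": 0,"ax": 0,"ay": 0,"az": 0,"fingers": 1},{"dx": 40,"dy": 0,"dz": 0,"ax": 0,"ay": 0,"az": 0,"fingers": 1},{"dx": 40,"dy": 0,"dz": 0,"ax": 0,"ay": 0,"az": 0,"fingers": 1},{"dx": 25,"dy": 0,"dz": 0,"ax": 0,"ay": 0,"az": 0,"fingers": 1},{"dx": 15,"dy": 0,"dz": 0,"ax": 0,"ay": 0,"az": 0,"fingers": 1},{"dx": 3,"dy": 0,"dz": 0,"ax": 0,"ay": 0,"az": 0,"fingers": 1},{"dx": 0,"dy": 0,"dz": 0,"ax": 0,"ay": 0,"az": 0,"fingers": 1}]}}

```text
clock: 3.75
tool_pos: [0.5628, 0.0047, 0.0992]
orientation: [-169.9, 89.9, 7.3]
force: [-0.7, 0.3, 0.8]
opening: 0.0878
```

```bash
python3 -c "
from look import *
st(); wsnap('w3')"
```

```text
t 3.75 pos [0.5628 0.0047 0.0992] jaw ang 177.16582134432656 xaxis [ 0.001   0.0001 -1.    ] q [ 20.4147  18.4738 -24.6916   0.0177 -46.7793 -23.261 ] F [-0.6523  0.3292  0.7638] M [0.0702 0.0962 0.0198] op 0.08778419037172965
```

View pics/w3.png

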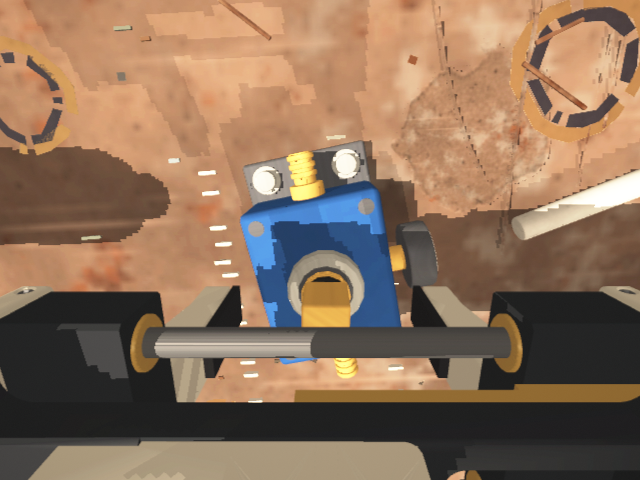

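The head is centred between the fingers (column 326). Closing.

>>> {"fn": "send_rows", "kwargs": {"deltas": [{"dx": 0,"dy": 0,"dz": 0,"ax": 0,"ay": 0,"az": 0,"fingers": 0},{"dx": 0,"dy": 0,"dz": 0,"ax": 0,"ay": 0,"az": 0,"fingers": 0},{"dx": 0,"dy": 0,"dz": 0,"ax": 0,"ay": 0,"az": 0,"fingers": 0},{"dx": 0,"dy": 0,"dz": 0,"ax": 0,"ay": 0,"az": 0,"fingers": 0},{"dx": 0,"dy": 0,"dz": 0,"ax": 0,"ay": 0,"az": 0,"fingers": 0},{"dx": 0,"dy": 0,"dz": 0,"ax": 0,"ay": 0,"az": 0,"fingers": 0},{"dx": 0,"dy": 0,"dz": 0,"ax": 0,"ay": 0,"az": 0,"fingers": 0},{"dx": 0,"dy": 0,"dz": 0,"ax": 0,"ay": 0,"az": 0,"fingers": 0}]}}

```text
clock: 4.8
tool_pos: [0.563, 0.0047, 0.0987]
orientation: [-170.7, 89.9, 6.5]
force: [2.4, -0.1, -2.9]
opening: 0.0216
```

```bash
python3 -c "
from look import *
st()"
```

```text
t 4.8 pos [0.563  0.0047 0.0987] jaw ang 177.21126721228265 xaxis [ 0.0013  0.0001 -1.    ] q [ 20.412   18.517  -24.7219   0.024  -46.6907 -23.2172] F [ 2.3999 -0.1128 -2.8676] M [-0.2909 -1.1149 -0.0192] op 0.021606088958770146
```

>>> {"fn": "send_rows", "kwargs": {"deltas": [{"dx": 0,"dy": 0,"dz": 0,"ax": 0.8,"ay": 0,"az": 0,"fingers": 0},{"dx": 0,"dy": 0,"dz": 0,"ax": 0.8,"ay": 0,"az": 0,"fingers": 0},{"dx": 0,"dy": 0,"dz": 0,"ax": 0.8,"ay": 0,"az": 0,"fingers": 0},{"dx": 0,"dy": 0,"dz": 0,"ax": 0.8,"ay": 0,"az": 0,"fingers": 0}]}}

```text
clock: 5.3
tool_pos: [0.5629, 0.0048, 0.0987]
orientation: [-157.6, 89.9, 3.6]
force: [2.7, 0.7, -1.2]
opening: 0.0219
```

```bash
python3 -c "
from look import *
st()"
```

```text
t 5.3 pos [0.5629 0.0048 0.0987] jaw ang 161.11327971932892 xaxis [ 0.001   0.0001 -1.    ] q [ 20.4212  18.5175 -24.7227   0.0226 -46.7056 -39.3234] F [ 2.6883  0.6666 -1.161 ] M [-0.1045 -0.8687  0.2973] op 0.021867353381293194
```

>>> {"fn": "send_rows", "kwargs": {"deltas": [{"dx": 0,"dy": 0,"dz": 0,"ax": 1,"ay": 0,"az": 0,"fingers": 0},{"dx": 0,"dy": 0,"dz": 0,"ax": 1,"ay": 0,"az": 0,"fingers": 0},{"dx": 0,"dy": 0,"dz": 0,"ax": 1,"ay": 0,"az": 0,"fingers": 0},{"dx": 0,"dy": 0,"dz": 0,"ax": 1,"ay": 0,"az": 0,"fingers": 0}]}}

```text
clock: 5.8
tool_pos: [0.5627, 0.0049, 0.0987]
orientation: [-127.8, 90.0, 13.3]
force: [2.6, -0.1, -1.4]
opening: 0.0222
```

```bash
python3 -c "
from look import *
st()"
```

```text
t 5.8 pos [0.5627 0.0049 0.0987] jaw ang 141.0802609085739 xaxis [ 0.0007  0.0002 -1.    ] q [ 20.4299  18.5124 -24.7272   0.0073 -46.7177 -59.3547] F [ 2.5783 -0.1098 -1.3613] M [ 0.3059 -0.5696  0.3149] op 0.022157245052032783
```

>>> {"fn": "send_rows", "kwargs": {"deltas": [{"dx": 0,"dy": 0,"dz": 0,"ax": 0.8,"ay": 0,"az": 0,"fingers": 0},{"dx": 0,"dy": 0,"dz": 0,"ax": 0.8,"ay": 0,"az": 0,"fingers": 0}]}}

```text
clock: 6.05
tool_pos: [0.5627, 0.005, 0.0987]
orientation: [-112.8, 90.0, 20.3]
force: [0.8, 0.3, -1.5]
opening: 0.0222
```

```bash
python3 -c "
from look import *
st()"
```

```text
t 6.05 pos [0.5627 0.005  0.0987] jaw ang 133.11167530811605 xaxis [ 0.0007  0.0003 -1.    ] q [ 20.4345  18.5091 -24.7283   0.0001 -46.72   -67.3228] F [ 0.8102  0.3333 -1.4725] M [ 0.3976 -0.5259  0.2972] op 0.022159709448896038
```

>>> {"fn": "send_rows", "kwargs": {"deltas": [{"dx": 0,"dy": 0,"dz": 0,"ax": 1,"ay": 0,"az": 0,"fingers": 0},{"dx": 0,"dy": 0,"dz": 0,"ax": 1,"ay": 0,"az": 0,"fingers": 0}]}}

```text
clock: 6.3
tool_pos: [0.5626, 0.005, 0.0987]
orientation: [-93.1, 90.0, 29.9]
force: [0.7, 0.7, -0.4]
opening: 0.0217
```

```bash
python3 -c "
from look import *
st()"
```

```text
t 6.3 pos [0.5626 0.005  0.0987] jaw ang 123.07643607096215 xaxis [ 0.0007  0.0004 -1.    ] q [ 20.4402  18.507  -24.7281  -0.0098 -46.7225 -77.3571] F [ 0.6719  0.7248 -0.387 ] M [ 0.6964 -0.4912  0.2855] op 0.021719150807446096
```

>>> {"fn": "send_rows", "kwargs": {"deltas": [{"dx": 0,"dy": 0,"dz": 0,"ax": 1,"ay": 0,"az": 0,"fingers": 0},{"dx": 0,"dy": 0,"dz": 0,"ax": 1,"ay": 0,"az": 0,"fingers": 0}]}}

```text
clock: 6.55
tool_pos: [0.5625, 0.0051, 0.0986]
orientation: [-73.0, 90.0, 40.0]
force: [1.0, 1.2, -0.4]
opening: 0.0219
```

```bash
python3 -c "
from look import *
st()"
```

```text
t 6.55 pos [0.5625 0.0051 0.0986] jaw ang 113.07562299231513 xaxis [ 0.0006  0.0005 -1.    ] q [ 20.4449  18.5062 -24.7302  -0.019  -46.7247 -87.3562] F [ 0.9553  1.1879 -0.3672] M [ 0.7388 -0.235   0.2728] op 0.021937837893041705
```

>>> {"fn": "send_rows", "kwargs": {"deltas": [{"dx": 0,"dy": 0,"dz": 0,"ax": 1,"ay": 0,"az": 0,"fingers": 0},{"dx": 0,"dy": 0,"dz": 0,"ax": 1,"ay": 0,"az": 0,"fingers": 0}]}}

```text
clock: 6.8
tool_pos: [0.5626, 0.0052, 0.0987]
orientation: [-59.9, 89.9, 43.2]
force: [1.4, 3.4, 0.4]
opening: 0.0217
```

```bash
python3 -c "
from look import *
st()"
```

```text
t 6.8 pos [0.5626 0.0052 0.0987] jaw ang 103.07616143545252 xaxis [ 0.0006  0.0006 -1.    ] q [ 20.4506  18.5041 -24.7261  -0.0267 -46.7235 -97.3561] F [1.3653 3.3971 0.3516] M [ 1.0669 -0.2562  0.2925] op 0.021738501227315535
```

>>> {"fn": "send_rows", "kwargs": {"deltas": [{"dx": 0,"dy": 0,"dz": 0,"ax": 1,"ay": 0,"az": 0,"fingers": 0},{"dx": 0,"dy": 0,"dz": 0,"ax": 1,"ay": 0,"az": 0,"fingers": 0}]}}

```text
clock: 7.05
tool_pos: [0.5626, 0.0053, 0.0987]
orientation: [-49.0, 89.9, 44.0]
force: [0.3, 3.3, -0.1]
opening: 0.0217
```

```bash
python3 -c "
from look import *
st()"
```

```text
t 7.05 pos [0.5626 0.0053 0.0987] jaw ang 93.07688634577009 xaxis [ 0.0008  0.0008 -1.    ] q [  20.4571   18.5031  -24.7212   -0.0341  -46.7188 -107.3568] F [ 0.3021  3.2984 -0.0868] M [ 1.2341 -0.2368  0.3053] op 0.021727610968265098
```

>>> {"fn": "send_rows", "kwargs": {"deltas": [{"dx": 0,"dy": 0,"dz": 0,"ax": 1,"ay": 0,"az": 0,"fingers": 0},{"dx": 0,"dy": 0,"dz": 0,"ax": 1,"ay": 0,"az": 0,"fingers": 0}]}}

```text
clock: 7.3
tool_pos: [0.5626, 0.0054, 0.0987]
orientation: [-35.4, 89.9, 47.7]
force: [1.1, 2.7, -0.8]
opening: 0.022
```

```bash
python3 -c "
from look import *
st()"
```

```text
t 7.3 pos [0.5626 0.0054 0.0987] jaw ang 83.07592217025436 xaxis [ 0.0008  0.0009 -1.    ] q [  20.4628   18.503   -24.7221   -0.0422  -46.7153 -117.358 ] F [ 1.1039  2.719  -0.8457] M [ 1.3859 -0.2626  0.2919] op 0.02202933351017238
```

>>> {"fn": "send_rows", "kwargs": {"deltas": [{"dx": 0,"dy": 0,"dz": 0,"ax": 1,"ay": 0,"az": 0,"fingers": 0},{"dx": 0,"dy": 0,"dz": 0,"ax": 1,"ay": 0,"az": 0,"fingers": 0}]}}

```text
clock: 7.55
tool_pos: [0.5626, 0.0055, 0.0987]
orientation: [-24.5, 89.9, 48.6]
force: [0.7, 4.0, -0.4]
opening: 0.0217
```

```bash
python3 -c "
from look import *
st()"
```

```text
t 7.55 pos [0.5626 0.0055 0.0987] jaw ang 73.09027469393259 xaxis [ 0.0008  0.0009 -1.    ] q [  20.468    18.5026  -24.7192   -0.0456  -46.716  -127.3465] F [ 0.7495  4.0301 -0.3663] M [ 1.4996 -0.2151  0.4273] op 0.021727520537541165
```

It has bitten (0.43). I'll hold and re-read.

>>> {"fn": "send_rows", "kwargs": {"deltas": [{"dx": 0,"dy": 0,"dz": 0,"ax": 0,"ay": 0,"az": 0,"fingers": 0}]}}

```text
clock: 7.68
tool_pos: [0.5626, 0.0054, 0.0987]
orientation: [-27.3, 89.9, 46.0]
force: [0.1, 4.5, 0.1]
opening: 0.0219
```

```bash
python3 -c "
from look import *
st()"
```

```text
t 7.675 pos [0.5626 0.0054 0.0987] jaw ang 73.27260545823052 xaxis [ 0.0009  0.0009 -1.    ] q [  20.4642   18.5018  -24.7183   -0.042   -46.7158 -127.1628] F [0.1212 4.4663 0.0646] M [ 2.0644 -0.1968  0.3705] op 0.021900929985073703
```

>>> {"fn": "send_rows", "kwargs": {"deltas": [{"dx": 0,"dy": 0,"dz": 0,"ax": 0,"ay": 0,"az": 0,"fingers": 0}]}}

```text
clock: 7.8
tool_pos: [0.5626, 0.0054, 0.0987]
orientation: [-27.6, 89.9, 45.8]
force: [-0.3, 5.2, -0.8]
opening: 0.0217
```

```bash
python3 -c "
from look import *
st()"
```

```text
t 7.8 pos [0.5626 0.0054 0.0987] jaw ang 73.36560650922853 xaxis [ 0.0009  0.0009 -1.    ] q [  20.4638   18.4997  -24.7198   -0.0436  -46.7133 -127.0684] F [-0.268   5.1784 -0.8432] M [ 2.2177 -0.2356  0.353 ] op 0.021668399468566888
```

>>> {"fn": "send_rows", "kwargs": {"deltas": [{"dx": 0,"dy": 0.1,"dz": 0.5,"ax": 0.4,"ay": 0,"az": 0,"fingers": 0},{"dx": 0,"dy": 0,"dz": 0,"ax": 0.4,"ay": 0,"az": 0,"fingers": 0}]}}

```text
clock: 8.05
tool_pos: [0.5626, 0.0055, 0.0987]
orientation: [-40.3, 90.0, 28.9]
force: [1.1, 5.6, -0.3]
opening: 0.0215
```

```bash
python3 -c "
from look import *
st()"
```

```text
t 8.05 pos [0.5626 0.0055 0.0987] jaw ang 69.15475129517625 xaxis [ 0.0006  0.0003 -1.    ] q [  20.4876   18.5084  -24.7236   -0.0079  -46.7289 -131.3275] F [ 1.1149  5.5638 -0.307 ] M [ 1.8971 -0.4583  0.4542] op 0.021476085579777593
```

>>> {"fn": "send_rows", "kwargs": {"deltas": [{"dx": 0,"dy": 0,"dz": 0,"ax": 0.3,"ay": 0,"az": 0,"fingers": 0},{"dx": 0,"dy": 0,"dz": 0,"ax": 0.25,"ay": 0,"az": 0,"fingers": 0}]}}

```text
clock: 8.3
tool_pos: [0.5627, 0.0055, 0.0987]
orientation: [-33.3, 89.9, 33.1]
force: [1.2, 5.1, 0.2]
opening: 0.022
```

```bash
python3 -c "
from look import *
st()"
```

```text
t 8.3 pos [0.5627 0.0055 0.0987] jaw ang 66.39827092141205 xaxis [ 0.0007  0.0005 -1.    ] q [  20.4845   18.506   -24.7219   -0.0151  -46.723  -134.0759] F [1.2131 5.1056 0.1505] M [ 2.0847 -0.4488  0.5142] op 0.02198801699300461
```

Snug at about 0.5 N m. I'll unwind the bush twist, then let go and lift.

>>> {"fn": "send_rows", "kwargs": {"deltas": [{"dx": 0,"dy": 0,"dz": 0,"ax": -0.8,"ay": 0,"az": 0,"fingers": 0},{"dx": 0,"dy": 0,"dz": 0,"ax": -0.8,"ay": 0,"az": 0,"fingers": 0}]}}

```text
clock: 8.55
tool_pos: [0.5626, 0.0055, 0.0987]
orientation: [-31.1, 90.0, 43.5]
force: [1.0, 4.7, 0.2]
opening: 0.0219
```

```bash
python3 -c "
from look import *
st()"
```

```text
t 8.55 pos [0.5626 0.0055 0.0987] jaw ang 74.52836597014938 xaxis [ 0.0006  0.0006 -1.    ] q [  20.4775   18.5046  -24.7227   -0.0253  -46.7292 -125.9318] F [0.9818 4.7062 0.2365] M [ 1.89   -0.4291  0.0734] op 0.021901229118884924
```

>>> {"fn": "send_rows", "kwargs": {"deltas": [{"dx": 0,"dy": 0,"dz": 0,"ax": 0,"ay": 0,"az": 0,"fingers": 1},{"dx": 0,"dy": 0,"dz": 0,"ax": 0,"ay": 0,"az": 0,"fingers": 1},{"dx": 0,"dy": 0,"dz": 0,"ax": 0,"ay": 0,"az": 0,"fingers": 1},{"dx": 0,"dy": 0,"dz": 0,"ax": 0,"ay": 0,"az": 0,"fingers": 1},{"dx": -20,"dy": 0,"dz": 0,"ax": 0,"ay": 0,"az": 0,"fingers": 1},{"dx": -40,"dy": 0,"dz": 0,"ax": 0,"ay": 0,"az": 0,"fingers": 1},{"dx": -40,"dy": 0,"dz": 0,"ax": 0,"ay": 0,"az": 0,"fingers": 1},{"dx": -30,"dy": 0,"dz": 0,"ax": 0,"ay": 0,"az": 0,"fingers": 1},{"dx": 0,"dy": 0,"dz": 0,"ax": 0,"ay": 0,"az": 0,"fingers": 1}]}}

```text
clock: 9.68
tool_pos: [0.5636, 0.0054, 0.2314]
orientation: [-61.1, 89.7, 13.4]
force: [0.6, -0.1, -0.2]
opening: 0.0876
```

```bash
python3 -c "
from look import *
st(); wsnap('w4')"
```

```text
t 9.675 pos [0.5636 0.0054 0.2314] jaw ang 74.44817767503643 xaxis [ 0.0048  0.0011 -1.    ] q [  20.4657   10.7804  -15.5322    0.0395  -63.4043 -126.0354] F [ 0.5769 -0.0592 -0.1853] M [ 0.0022 -0.0297  0.0153] op 0.08758905811150595
```

View pics/w4.png

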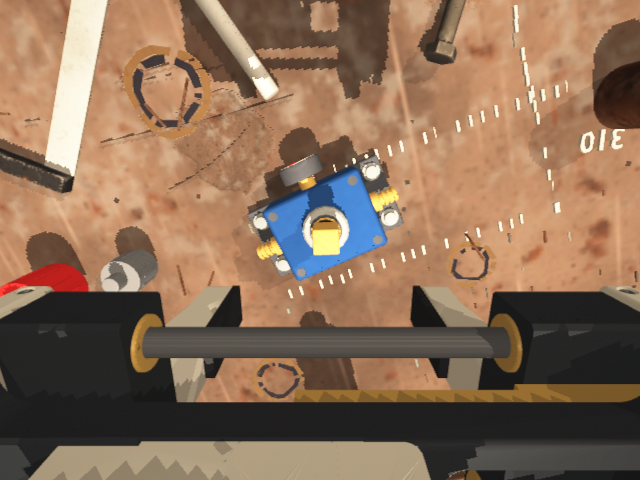

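```bash
python3 - <<'E'
import cv2
a=cv2.imread("pics/w4.png"); 
cv2.imwrite("pics/w4_p.png",cv2.resize(a[195:260,290:360],None,fx=9,fy=9,interpolation=cv2.INTER_CUBIC))
E
```

```text
(no output)
```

View pics/w4_p.png

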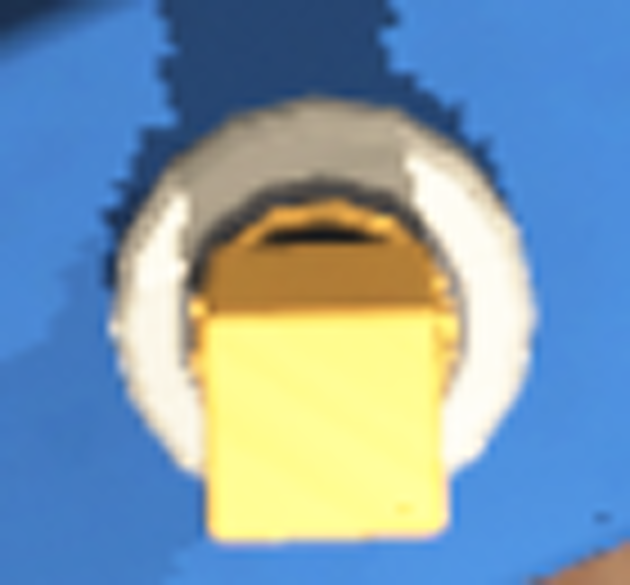

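```bash
python3 - <<'E'
from h import *
np.set_printoptions(precision=4,suppress=True)
s=pickle.load(open("w4.pkl","rb"))
f=lambda p:(290+p[0]/9-.5,195+p[1]/9-.5)
P=np.array([onz(s,*f(p),.098) for p in [(205,312),(442,310),(448,540),(209,543)]])
print(P.mean(0))
for i in range(4):
    d=P[(i+1)%4]-P[i]; print(np.linalg.norm(d),np.degrees(np.arctan2(d[1],d[0]))%90)
print("collar",onz(s,*f((323,308)),.058))
E
```

```text
[0.5623 0.0057 0.098 ]
0.021360113052004987 74.89849566833394
0.021874542640488794 76.51860471368528
0.02204742337627954 75.1464173658533
0.021961305698946568 74.7193742933967
collar [0.5612 0.0058 0.058 ]
```

```bash
python3 - <<'E'
from h import *
np.set_printoptions(precision=4,suppress=True)
sd=pickle.load(open("side0.pkl","rb"));sc=pickle.load(open("scene0.pkl","rb"))
g=lambda x,y:(270+x/7,145+y/7)
h=lambda x,y:(250+x/5,190+y/5)
print("turq",tri([(sd,*g(373,55)),(sc,*h(648,48))]),"white",onz(sd,*g(612,68),.08))
print("smallred",tri([(sd,*g(167,245)),(sc,*h(444,123))]),"grey",tri([(sd,*g(340,367)),(sc,*h(487,194))]))
p=np.array([.5575,-.312,.27]);c=np.array([.5636,.0054,.2314]);D=(p-c)*1000
a=np.radians(74.45);z=np.array([np.cos(a),np.sin(a)]);y=np.array([-z[1],z[0]]);print("dy",D[:2]@y,"dz",D[:2]@z,"dx",-D[2])
E
```

```text
turq [ 0.6057 -0.4128  0.0822] white [ 0.5063 -0.4424  0.08  ]
smallred [ 0.6526 -0.2791  0.0571] grey [ 0.5592 -0.2162  0.0589]
dy -79.21161726578907 dz -307.41745183079337 dx -38.60000000000002
```

>>> {"fn": "send_rows", "kwargs": {"deltas": [{"dx": -6,"dy": -13.2,"dz": -51.2,"ax": 0,"ay": 0,"az": 0,"fingers": 0.6},{"dx": -6,"dy": -13.2,"dz": -51.2,"ax": 0,"ay": 0,"az": 0,"fingers": 0.6},{"dx": -6,"dy": -13.2,"dz": -51.2,"ax": 0,"ay": 0,"az": 0,"fingers": 0.6},{"dx": 0,"dy": -13.2,"dz": -51.2,"ax": 0,"ay": 0,"az": 0,"fingers": 0.6},{"dx": 0,"dy": -13.2,"dz": -51.2,"ax": 0,"ay": 0,"az": 0,"fingers": 0.6},{"dx": 0,"dy": -13.2,"dz": -51.2,"ax": 0,"ay": 0,"az": 0,"fingers": 0.6},{"dx": 0,"dy": 0,"dz": 0,"ax": 0,"ay": 0,"az": 0,"fingers": 0.6}]}}

```text
clock: 10.6
tool_pos: [0.555, -0.3151, 0.2442]
orientation: [94.7, 89.8, 168.9]
force: [-0.4, 1.5, -0.7]
opening: 0.0524
```

```bash
python3 -c "
from look import *
st(); s=wsnap('w5'); cv2.imwrite('pics/w5_c.png',cv2.resize(s['image'][170:290,260:400],None,fx=5,fy=5,interpolation=cv2.INTER_CUBIC))"
```

```text
t 10.6 pos [ 0.555  -0.3151  0.2442] jaw ang 74.19852672333528 xaxis [-0.0034  0.0007 -1.    ] q [-12.0922  17.4837  -4.7468   0.0038 -67.9699 -93.7107] F [-0.4342  1.5044 -0.6874] M [ 0.0526 -0.0215 -0.0406] op 0.052357723555939
```

View pics/w5.png

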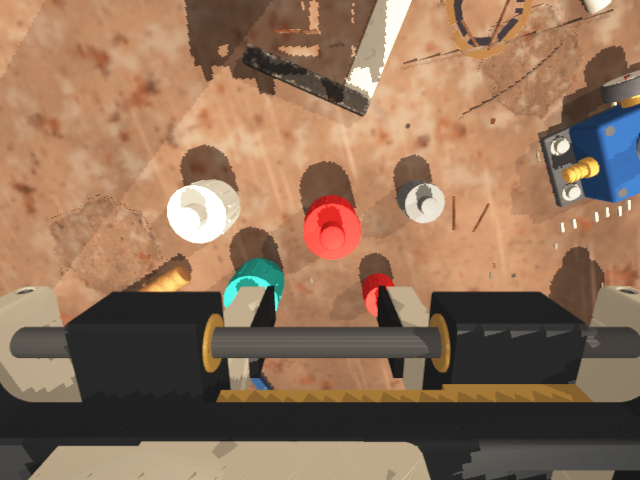

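View pics/w5_c.png

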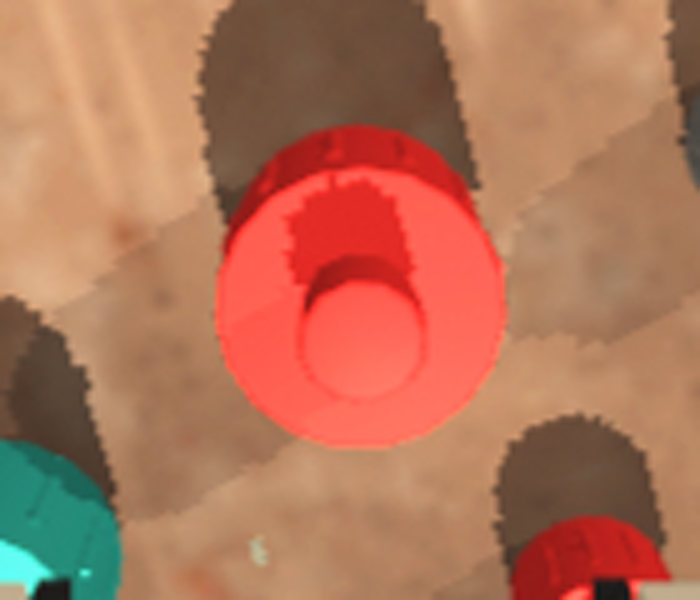

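The red cap's knob top is centred at about (332,237) px, with the other caps clear of the jaw line.

```bash
python3 - <<'E'
from h import *
np.set_printoptions(precision=4,suppress=True)
s=pickle.load(open("w5.pkl","rb"))
f=lambda p:(260+p[0]/5-.5,170+p[1]/5-.5)
k=onz(s,*f((363,340)),.082); print(k, onz(s,*f((361,308)),.058))
c=np.array([.555,-.3151,.2442]);D=(k-c)*1000
a=np.radians(74.2);z=np.array([np.cos(a),np.sin(a)]);y=np.array([-z[1],z[0]]);print("dy",D[:2]@y,"dz",D[:2]@z)
E
```

```text
[ 0.558  -0.3103  0.082 ] [ 0.5581 -0.3103  0.058 ]
dy -1.6301168036471563 dz 5.418671605122747
```

>>> {"fn": "send_rows", "kwargs": {"deltas": [{"dx": 0,"dy": -1.6,"dz": 5.4,"ax": 0,"ay": 0,"az": -0.04,"fingers": 0.6},{"dx": 40,"dy": 0,"dz": 0,"ax": 0,"ay": 0,"az": 0,"fingers": 0.6},{"dx": 45,"dy": 0,"dz": 0,"ax": 0,"ay": 0,"az": 0,"fingers": 0.6},{"dx": 40,"dy": 0,"dz": 0,"ax": 0,"ay": 0,"az": 0,"fingers": 0.6},{"dx": 20,"dy": 0,"dz": 0,"ax": 0,"ay": 0,"az": 0,"fingers": 0.6},{"dx": 10,"dy": 0,"dz": 0,"ax": 0,"ay": 0,"az": 0,"fingers": 0.6},{"dx": 0,"dy": 0,"dz": 0,"ax": 0,"ay": 0,"az": 0,"fingers": 0.6}]}}

```text
clock: 11.52
tool_pos: [0.56, -0.3065, 0.0915]
orientation: [-91.6, 89.8, -17.1]
force: [-0.1, -1.5, -0.3]
opening: 0.0527
```

```bash
python3 -c "
from look import *
st(); s=wsnap('w6')"
```

```text
t 11.525 pos [ 0.56   -0.3065  0.0915] jaw ang 74.53048951531395 xaxis [ 0.0028 -0.0009 -1.    ] q [-11.1942  24.9814 -15.2904   0.023  -49.5589 -94.2902] F [-0.1015 -1.5069 -0.268 ] M [-0.094   0.0051 -0.0078] op 0.05272922114312119
```

View pics/w6.png

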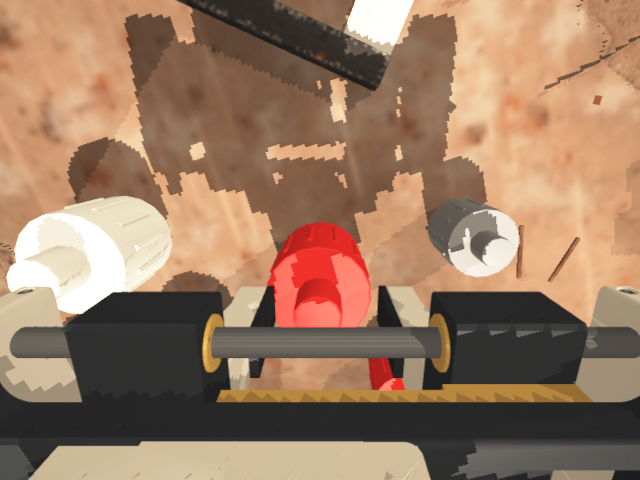

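>>> {"fn": "send_rows", "kwargs": {"deltas": [{"dx": 0,"dy": 0.8,"dz": -3.3,"ax": 0,"ay": 0,"az": 0.03,"fingers": 0.6},{"dx": 5.5,"dy": 0,"dz": 0,"ax": 0,"ay": 0,"az": 0,"fingers": 0.6},{"dx": 0,"dy": 0,"dz": 0,"ax": 0,"ay": 0,"az": 0,"fingers": 0.6},{"dx": 0,"dy": 0,"dz": 0,"ax": 0,"ay": 0,"az": 0,"fingers": 0.6}]}}

```text
clock: 12.08
tool_pos: [0.5581, -0.3105, 0.0861]
orientation: [-92.0, 90.0, -17.6]
force: [-0.7, -0.4, -0.0]
opening: 0.0525
```

```bash
python3 -c "
from look import *
st(); s=wsnap('w7'); cv2.imwrite('pics/w7_c.png',cv2.resize(s['image'][210:390,210:450],None,fx=3,fy=3,interpolation=cv2.INTER_CUBIC))"
```

```text
t 12.075 pos [ 0.5581 -0.3105  0.0861] jaw ang 74.44221927024404 xaxis [ 0.0008 -0.0002 -1.    ] q [-11.6064  25.4024 -15.431    0.0065 -49.1201 -93.9556] F [-0.7016 -0.4043 -0.0445] M [-0.0188 -0.0067 -0.0166] op 0.05250819587872095
```

View pics/w7_c.png

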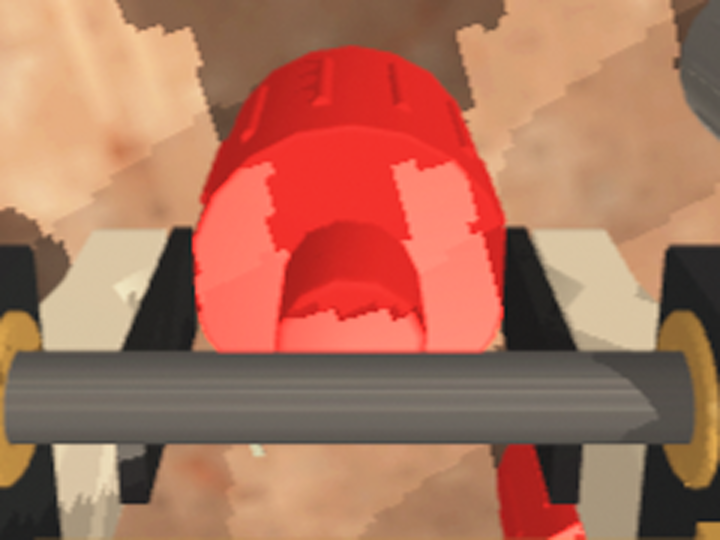

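The knob is centred at column 327, midway between the pads. Gripping.

>>> {"fn": "send_rows", "kwargs": {"deltas": [{"dx": 0,"dy": 0,"dz": 0,"ax": 0,"ay": 0,"az": 0,"fingers": 0},{"dx": 0,"dy": 0,"dz": 0,"ax": 0,"ay": 0,"az": 0,"fingers": 0},{"dx": 0,"dy": 0,"dz": 0,"ax": 0,"ay": 0,"az": 0,"fingers": 0},{"dx": 0,"dy": 0,"dz": 0,"ax": 0,"ay": 0,"az": 0,"fingers": 0},{"dx": 0,"dy": 0,"dz": 0,"ax": 0,"ay": 0,"az": 0,"fingers": 0},{"dx": 0,"dy": 0,"dz": 0,"ax": 0,"ay": 0,"az": 0,"fingers": 0}]}}

```text
clock: 12.88
tool_pos: [0.5582, -0.3104, 0.0861]
orientation: [-88.9, 89.9, -14.4]
force: [0.0, 0.7, 0.0]
opening: 0.023
```

```bash
python3 -c "
from look import *
st()"
```

```text
t 12.875 pos [ 0.5582 -0.3104  0.0861] jaw ang 74.45200775683203 xaxis [ 0.0009 -0.0002 -1.    ] q [-11.5959  25.4029 -15.4289   0.0034 -49.1166 -93.9543] F [0.007  0.7233 0.0346] M [ 0.0717 -0.0604 -0.016 ] op 0.02302199915116208
```

>>> {"fn": "send_rows", "kwargs": {"deltas": [{"dx": -5,"dy": 0,"dz": 0,"ax": 0,"ay": 0,"az": 0,"fingers": 0},{"dx": -15,"dy": 0,"dz": 0,"ax": 0,"ay": 0,"az": 0,"fingers": 0},{"dx": -25,"dy": 0,"dz": 0,"ax": 0,"ay": 0,"az": 0,"fingers": 0},{"dx": -30,"dy": 0,"dz": 0,"ax": 0,"ay": 0,"az": 0,"fingers": 0},{"dx": -30,"dy": 0,"dz": 0,"ax": 0,"ay": 0,"az": 0,"fingers": 0},{"dx": -25,"dy": 0,"dz": 0,"ax": 0,"ay": 0,"az": 0,"fingers": 0},{"dx": -10,"dy": 0,"dz": 0,"ax": 0,"ay": 0,"az": 0,"fingers": 0},{"dx": 0,"dy": 0,"dz": 0,"ax": 0,"ay": 0,"az": 0,"fingers": 0}]}}

```text
clock: 13.88
tool_pos: [0.5582, -0.3103, 0.2268]
orientation: [-84.0, 89.9, -9.6]
force: [0.3, 0.8, -1.1]
opening: 0.0233
```

```bash
python3 -c "
from look import *
st(); wsnap('w8'); s=ctrl.snapshot('side'); cv2.imwrite('pics/side1.png',s['image'])"
```

```text
t 13.875 pos [ 0.5582 -0.3103  0.2268] jaw ang 74.45124556012748 xaxis [ 0.0023 -0.0004 -1.    ] q [-11.5954  18.0058  -6.3322  -0.0051 -65.5299 -93.9512] F [ 0.2642  0.7997 -1.0928] M [-0.0441 -0.0331 -0.0042] op 0.02325110073602452
```

View pics/side1.png

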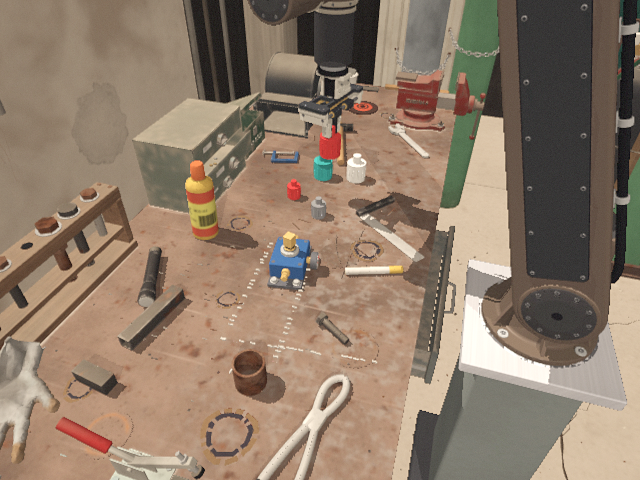

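View pics/w8.png

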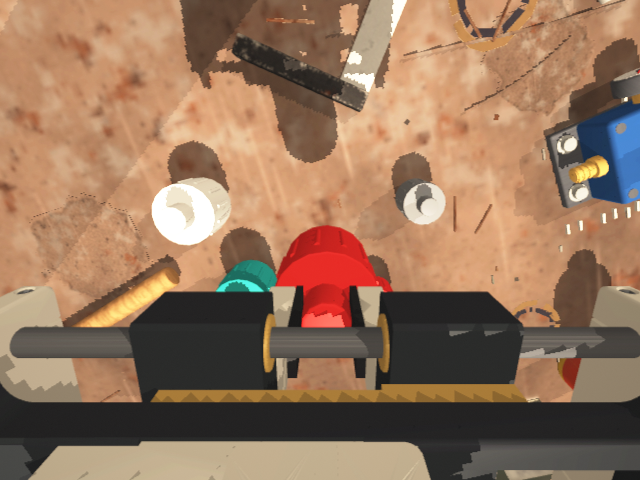

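The cap is held (red at side (330,145)) and its neighbours are undisturbed. Carrying it to the plug.

>>> {"fn": "send_rows", "kwargs": {"deltas": [{"dx": 0,"dy": 5,"dz": 19,"ax": 0,"ay": 0,"az": 0,"fingers": 0},{"dx": 0,"dy": 10,"dz": 38,"ax": 0,"ay": 0,"az": 0,"fingers": 0},{"dx": 0,"dy": 11,"dz": 42,"ax": 0,"ay": 0,"az": 0,"fingers": 0},{"dx": 0,"dy": 11,"dz": 42,"ax": 0,"ay": 0,"az": 0,"fingers": 0},{"dx": 0,"dy": 11,"dz": 42,"ax": 0,"ay": 0,"az": 0,"fingers": 0},{"dx": 0,"dy": 11,"dz": 42,"ax": 0,"ay": 0,"az": 0,"fingers": 0},{"dx": 0,"dy": 10,"dz": 38,"ax": 0,"ay": 0,"az": 0,"fingers": 0},{"dx": 0,"dy": 7.7,"dz": 28,"ax": 0,"ay": 0,"az": 0,"fingers": 0},{"dx": 0,"dy": 4,"dz": 14.4,"ax": 0,"ay": 0,"az": 0,"fingers": 0},{"dx": 0,"dy": 0,"dz": 0,"ax": 0,"ay": 0,"az": 0,"fingers": 0},{"dx": 0,"dy": 0,"dz": 0,"ax": 0,"ay": 0,"az": 0,"fingers": 0},{"dx": 0,"dy": 0,"dz": 0,"ax": 0,"ay": 0,"az": 0,"fingers": 0}]}}

```text
clock: 15.48
tool_pos: [0.5621, 0.0048, 0.2259]
orientation: [-106.9, 90.0, -32.5]
force: [0.2, -0.6, -1.6]
opening: 0.0232
```

```bash
python3 -c "
from look import *
st()
for n in ('side','scene'):
    s=ctrl.snapshot(n); cv2.imwrite(f'pics/{n}2.png',s['image']); cv2.imwrite(f'pics/{n}2_c.png',cv2.resize(s['image'][150:300,230:370],None,fx=4,fy=4,interpolation=cv2.INTER_CUBIC))"
```

```text
t 15.475 pos [0.5621 0.0048 0.2259] jaw ang 74.39748096552272 xaxis [ 0.0006 -0.0004 -1.    ] q [  20.4611   11.0203  -15.9821    0.036   -62.9733 -126.08  ] F [ 0.2311 -0.6477 -1.5729] M [-0.0673 -0.0587 -0.003 ] op 0.023154119883519425
```

View pics/side2_c.png

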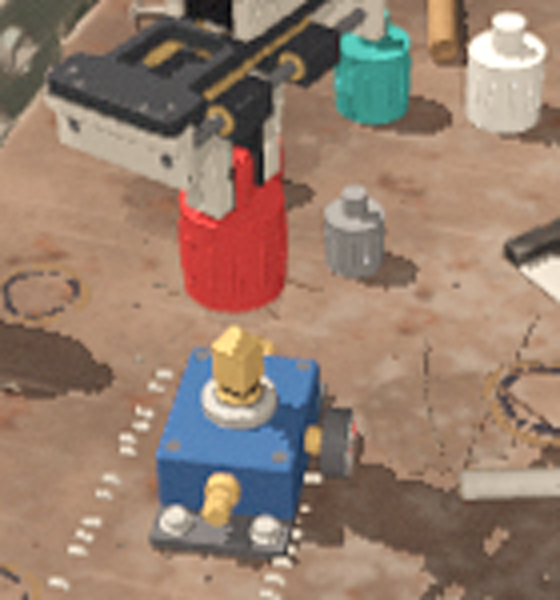

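View pics/scene2_c.png

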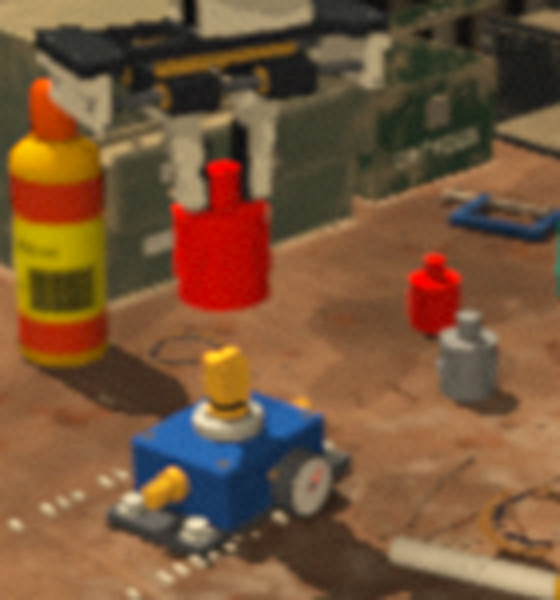

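```bash
python3 - <<'E'
from h import *
np.set_printoptions(precision=2,suppress=True)
sd=pickle.load(open("side0.pkl","rb"));sc=pickle.load(open("scene0.pkl","rb"))
def pr(s,X):
    c=s["R"]@np.array(X)+s["t"]; return (np.array([s["fx"]*c[0]/c[2]+s["cx"]-230+.5,s["fy"]*c[1]/c[2]+s["cy"]-150+.5]))*4
for n,s in(("side",sd),("scene",sc)):
    print(n,"rim",pr(s,[.5621,.0048,.140]),"captop",pr(s,[.5621,.0048,.198]),"knobtop",pr(s,[.5621,.0048,.222]),"plug top",pr(s,[.5623,.0055,.098]),"collar",pr(s,[.5623,.0055,.060]), "1mm",pr(s,[.5633,.0055,.06])-pr(s,[.5623,.0055,.06]),pr(s,[.5623,.0065,.06])-pr(s,[.5623,.0055,.06]))
E
python3 - <<'E'
import cv2,numpy as np
for n in("side","scene"):
    a=cv2.imread(f"pics/{n}2.png")[150:300,230:370].astype(int)
    b,g,r=a[...,0],a[...,1],a[...,2]
    m=(r>110)&(g<80)&(b<80); m[:, 85:]=0
    m[:, :40]=0
    for y in range(35,82,3):
        x=np.where(m[y])[0]
        if len(x): print(n,y*4+2,x.min()*4,x.max()*4+4,(x.min()+x.max()+1)*2)
E
```

```text
side rim [234.14 287.76] captop [230.67 202.12] knobtop [229.16 164.8 ] plug top [235.75 346.73] collar [237.8  397.01] 1mm [-1.61 -0.34] [-0.59  1.07]
scene rim [225.75 295.95] captop [222.23 206.91] knobtop [220.73 168.92] plug top [227.14 358.34] collar [229.32 412.96] 1mm [-1.03 -0.51] [-1.21  0.51]
side 154 244 284 264
side 166 232 284 258
side 178 236 284 260
side 190 236 284 260
side 202 236 284 260
side 214 180 284 232
side 226 180 288 234
side 238 180 288 234
side 250 180 288 234
side 262 184 284 234
side 274 188 284 236
side 286 188 284 236
side 298 196 276 236
side 310 228 248 238
scene 166 204 240 222
scene 178 208 240 224
scene 190 208 236 222
scene 202 208 268 238
scene 214 172 272 222
scene 226 172 268 220
scene 238 176 268 222
scene 250 172 272 222
scene 262 172 272 222
scene 274 172 272 222
scene 286 176 272 224
scene 298 176 268 222
scene 310 196 340 268
scene 322 324 340 332
```

Relative residuals of cap versus plug in both views agree within about 0.5 mm, so I'll start lowering.

>>> {"fn": "send_rows", "kwargs": {"deltas": [{"dx": 5,"dy": 0.2,"dz": 0.6,"ax": 0,"ay": 0,"az": 0,"fingers": 0},{"dx": 12,"dy": 0,"dz": 0,"ax": 0,"ay": 0,"az": 0,"fingers": 0},{"dx": 15,"dy": 0,"dz": 0,"ax": 0,"ay": 0,"az": 0,"fingers": 0},{"dx": 8,"dy": 0,"dz": 0,"ax": 0,"ay": 0,"az": 0,"fingers": 0},{"dx": 8,"dy": 0,"dz": 0,"ax": 0,"ay": 0,"az": 0,"fingers": 0},{"dx": 0,"dy": 0,"dz": 0,"ax": 0,"ay": 0,"az": 0,"fingers": 0}]}}

```text
clock: 16.32
tool_pos: [0.5618, 0.0061, 0.1772]
orientation: [162.6, 90.0, -123.0]
force: [-0.9, 0.3, -1.2]
opening: 0.0232
```

```bash
python3 -c "
from look import *
st()"
```

```text
t 16.325 pos [0.5618 0.0061 0.1772] jaw ang 74.45404923026227 xaxis [-0.0004 -0.0006 -1.    ] q [  20.5995   13.4734  -19.6974    0.0297  -56.8628 -126.1617] F [-0.9207  0.3315 -1.2121] M [-0.0013  0.0156  0.0258] op 0.023208176932348584
```

>>> {"fn": "send_rows", "kwargs": {"deltas": [{"dx": 10,"dy": 0,"dz": 0,"ax": 0,"ay": 0,"az": 0,"fingers": 0},{"dx": 10,"dy": 0,"dz": 0,"ax": 0,"ay": 0,"az": 0,"fingers": 0},{"dx": 8,"dy": 0,"dz": 0,"ax": 0,"ay": 0,"az": 0,"fingers": 0},{"dx": 0,"dy": 0,"dz": 0,"ax": 0,"ay": 0,"az": 0,"fingers": 0}]}}

```text
clock: 16.82
tool_pos: [0.5617, 0.006, 0.1491]
orientation: [148.8, 89.9, -136.8]
force: [0.1, -0.2, -1.2]
opening: 0.0227
```

```bash
python3 -c "
from look import *
st()
for n in ('side','scene'):
    s=ctrl.snapshot(n); cv2.imwrite(f'pics/{n}3_c.png',cv2.resize(s['image'][180:300,240:350],None,fx=5,fy=5,interpolation=cv2.INTER_CUBIC))"
```

```text
t 16.825 pos [0.5617 0.006  0.1491] jaw ang 74.44735547634177 xaxis [-0.0008 -0.0007 -1.    ] q [  20.5925   15.1114  -21.6639    0.0284  -53.2794 -126.1621] F [ 0.0659 -0.2201 -1.2463] M [-0.0908 -0.0112  0.007 ] op 0.022679213619267627
```

View pics/side3_c.png

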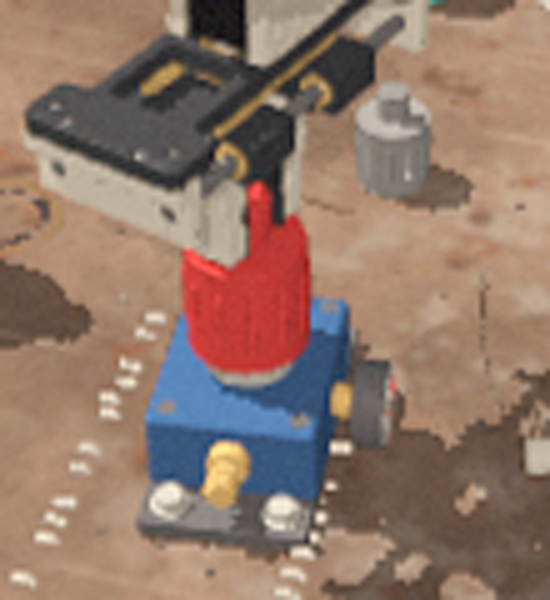

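View pics/scene3_c.png

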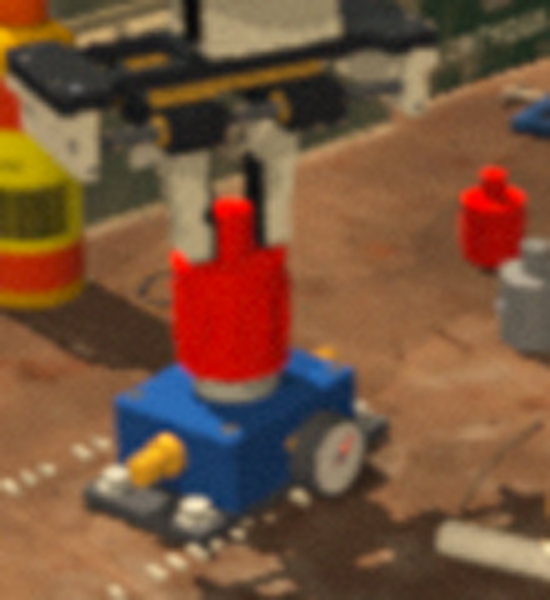

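```bash
python3 - <<'E'
from plant import ctrl
import cv2,numpy as np
out=[]
for n,(y0,x0) in (('side',(235,270)),('scene',(240,268))):
    im=ctrl.snapshot(n)['image']; c=im[y0:y0+30,x0:x0+40]
    out.append(cv2.resize(c,None,fx=18,fy=18,interpolation=cv2.INTER_NEAREST))
cv2.imwrite('pics/n4.png',cv2.resize(np.vstack(out),None,fx=.55,fy=.55,interpolation=cv2.INTER_AREA))
E
```

```text
(no output)
```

View pics/n4.png

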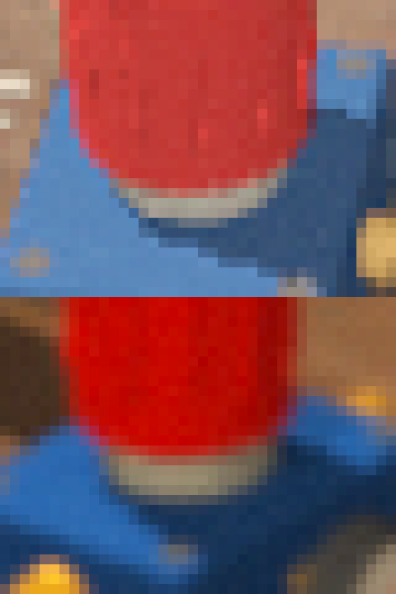

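>>> {"fn": "send_rows", "kwargs": {"deltas": [{"dx": 0,"dy": -0.3,"dz": -0.6,"ax": 0,"ay": 0,"az": 0,"fingers": 0},{"dx": 1.5,"dy": 0,"dz": 0,"ax": 0,"ay": 0,"az": 0,"fingers": 0},{"dx": 1.5,"dy": 0,"dz": 0,"ax": 0,"ay": 0,"az": 0,"fingers": 0},{"dx": 1,"dy": 0,"dz": 0,"ax": 0,"ay": 0,"az": 0,"fingers": 0},{"dx": 0,"dy": 0,"dz": 0,"ax": 0,"ay": 0,"az": 0,"fingers": 0}]}}

```text
clock: 17.65
tool_pos: [0.5623, 0.0055, 0.1459]
orientation: [-101.0, 90.0, -26.6]
force: [-0.8, -0.9, -1.2]
opening: 0.023
```

```bash
python3 -c "
from look import *
st()"
```

```text
t 17.65 pos [0.5623 0.0055 0.1459] jaw ang 74.45262062054864 xaxis [ 0.0006 -0.0003 -1.    ] q [  20.5216   15.3199  -21.8686    0.0354  -52.7853 -126.0903] F [-0.7934 -0.8806 -1.1933] M [-0.0577 -0.0031  0.0066] op 0.02297401771176005
```

>>> {"fn": "send_rows", "kwargs": {"deltas": [{"dx": 1,"dy": 0,"dz": 0,"ax": 0,"ay": 0,"az": 0,"fingers": 0},{"dx": 1,"dy": 0,"dz": 0,"ax": 0,"ay": 0,"az": 0,"fingers": 0},{"dx": 0,"dy": 0,"dz": 0,"ax": 0,"ay": 0,"az": 0,"fingers": 0}]}}

```text
clock: 18.02
tool_pos: [0.5623, 0.0055, 0.1439]
orientation: [-97.7, 90.0, -23.3]
force: [-0.2, 0.1, -0.2]
opening: 0.0227
```

```bash
python3 -c "
from look import *
st()"
```

```text
t 18.025 pos [0.5623 0.0055 0.1439] jaw ang 74.45293738399114 xaxis [ 0.0007 -0.0003 -1.    ] q [  20.5215   15.4408  -22.002     0.0357  -52.5276 -126.0903] F [-0.1958  0.1277 -0.2259] M [-0.0338 -0.0392  0.029 ] op 0.022718828365852622
```

>>> {"fn": "send_rows", "kwargs": {"deltas": [{"dx": 1.5,"dy": 0,"dz": 0,"ax": 0,"ay": 0,"az": 0,"fingers": 0},{"dx": 1.5,"dy": 0,"dz": 0,"ax": 0,"ay": 0,"az": 0,"fingers": 0},{"dx": 0,"dy": 0,"dz": 0,"ax": 0,"ay": 0,"az": 0,"fingers": 0}]}}

```text
clock: 18.4
tool_pos: [0.5622, 0.0055, 0.1408]
orientation: [-107.6, 90.0, -33.2]
force: [0.3, 1.1, -0.6]
opening: 0.0233
```

```bash
python3 -c "
from look import *
st()"
```

```text
t 18.4 pos [0.5622 0.0055 0.1408] jaw ang 74.45234410309162 xaxis [ 0.0005 -0.0003 -1.    ] q [  20.521    15.635   -22.2045    0.0356  -52.1399 -126.0905] F [ 0.313   1.0981 -0.6303] M [-0.0427 -0.031   0.0064] op 0.023309698245164157
```

Past the collar rim with no contact. Continuing gently down to the seat.

>>> {"fn": "send_rows", "kwargs": {"deltas": [{"dx": 1.2,"dy": 0,"dz": 0,"ax": 0,"ay": 0,"az": 0,"fingers": 0},{"dx": 1.2,"dy": 0,"dz": 0,"ax": 0,"ay": 0,"az": 0,"fingers": 0},{"dx": 1.0,"dy": 0,"dz": 0,"ax": 0,"ay": 0,"az": 0,"fingers": 0},{"dx": 0,"dy": 0,"dz": 0,"ax": 0,"ay": 0,"az": 0,"fingers": 0}]}}

```text
clock: 18.9
tool_pos: [0.5623, 0.0055, 0.1375]
orientation: [-97.9, 90.0, -23.4]
force: [0.1, -0.5, -0.6]
opening: 0.023
```

```bash
python3 -c "
from look import *
st()"
```

```text
t 18.9 pos [0.5623 0.0055 0.1375] jaw ang 74.45403227343245 xaxis [ 0.0007 -0.0003 -1.    ] q [  20.5211   15.8447  -22.4201    0.0386  -51.7037 -126.0911] F [ 0.0896 -0.5221 -0.6018] M [-0.0655  0.0284 -0.0065] op 0.022954198636313494
```

>>> {"fn": "send_rows", "kwargs": {"deltas": [{"dx": 0.6,"dy": 0,"dz": 0,"ax": 0,"ay": 0,"az": 0,"fingers": 0},{"dx": 0.4,"dy": 0,"dz": 0,"ax": 0,"ay": 0,"az": 0,"fingers": 0},{"dx": 0,"dy": 0,"dz": 0,"ax": 0,"ay": 0,"az": 0,"fingers": 0}]}}

```text
clock: 19.27
tool_pos: [0.5623, 0.0055, 0.1366]
orientation: [-91.0, 90.0, -16.6]
force: [-0.6, 0.1, -1.9]
opening: 0.0229
```

```bash
python3 -c "
from look import *
st()"
```

```text
t 19.275 pos [0.5623 0.0055 0.1366] jaw ang 74.4533162864951 xaxis [ 0.0008 -0.0002 -1.    ] q [  20.5211   15.9017  -22.4802    0.0383  -51.5785 -126.0915] F [-0.638   0.1169 -1.9455] M [-0.0115 -0.0143 -0.0045] op 0.022887927792002005
```

>>> {"fn": "send_rows", "kwargs": {"deltas": [{"dx": 0.4,"dy": 0,"dz": 0,"ax": 0,"ay": 0,"az": 0,"fingers": 0},{"dx": 0.3,"dy": 0,"dz": 0,"ax": 0,"ay": 0,"az": 0,"fingers": 0},{"dx": 0,"dy": 0,"dz": 0,"ax": 0,"ay": 0,"az": 0,"fingers": 0}]}}

```text
clock: 19.65
tool_pos: [0.5624, 0.0055, 0.136]
orientation: [-88.6, 89.9, -14.1]
force: [-1.7, 0.2, 0.7]
opening: 0.023
```

```bash
python3 -c "
from look import *
st()"
```

```text
t 19.65 pos [0.5624 0.0055 0.136 ] jaw ang 74.45621635870626 xaxis [ 0.001  -0.0002 -1.    ] q [  20.5188   15.9358  -22.519     0.0408  -51.4988 -126.088 ] F [-1.6899  0.1561  0.6975] M [0.0191 0.2319 0.0106] op 0.023006223699892348
```

Contact is beginning (Fz up by about 2 N, at the expected z of 0.136). One tiny step more, then let go.

>>> {"fn": "send_rows", "kwargs": {"deltas": [{"dx": 0.2,"dy": 0,"dz": 0,"ax": 0,"ay": 0,"az": 0,"fingers": 0},{"dx": 0,"dy": 0,"dz": 0,"ax": 0,"ay": 0,"az": 0,"fingers": 0}]}}

```text
clock: 19.9
tool_pos: [0.5624, 0.0055, 0.136]
orientation: [-86.5, 89.9, -12.1]
force: [-1.9, 0.2, 4.5]
opening: 0.0231
```

```bash
python3 -c "
from look import *
st()"
```

```text
t 19.9 pos [0.5624 0.0055 0.136 ] jaw ang 74.45933888130945 xaxis [ 0.0012 -0.0003 -1.    ] q [  20.5195   15.9344  -22.5239    0.0486  -51.4823 -126.0904] F [-1.9374  0.2288  4.5188] M [0.0251 0.6202 0.0013] op 0.023065475331828525
```

>>> {"fn": "send_rows", "kwargs": {"deltas": [{"dx": 0,"dy": 0,"dz": 0,"ax": 0,"ay": 0,"az": 0,"fingers": 0.6},{"dx": 0,"dy": 0,"dz": 0,"ax": 0,"ay": 0,"az": 0,"fingers": 0.6},{"dx": 0,"dy": 0,"dz": 0,"ax": 0,"ay": 0,"az": 0,"fingers": 0.6},{"dx": 0,"dy": 0,"dz": 0,"ax": 0,"ay": 0,"az": 0,"fingers": 0.6},{"dx": -10,"dy": 0,"dz": 0,"ax": 0,"ay": 0,"az": 0,"fingers": 0.6},{"dx": -25,"dy": 0,"dz": 0,"ax": 0,"ay": 0,"az": 0,"fingers": 0.6},{"dx": -40,"dy": 0,"dz": 0,"ax": 0,"ay": 0,"az": 0,"fingers": 0.6},{"dx": -40,"dy": 0,"dz": 0,"ax": 0,"ay": 0,"az": 0,"fingers": 0.6},{"dx": -20,"dy": 0,"dz": 0,"ax": 0,"ay": 0,"az": 0,"fingers": 0.6},{"dx": 0,"dy": 0,"dz": 0,"ax": 0,"ay": 0,"az": 0,"fingers": 0.6}]}}

```text
clock: 21.15
tool_pos: [0.5631, 0.0057, 0.2733]
orientation: [-64.4, 89.7, 10.1]
force: [0.1, 0.6, -0.1]
opening: 0.0527
```

```bash
python3 -c "
from look import *
st(); s=wsnap('w9'); I=[s['image'][170:290,250:400]]
for n in ('side','scene'):
    s=ctrl.snapshot(n); cv2.imwrite(f'pics/{n}5.png',s['image']); I.append(s['image'][180:300,220:370])
cv2.imwrite('pics/f5.png',cv2.resize(np.hstack(I),None,fx=1.75,fy=1.75,interpolation=cv2.INTER_CUBIC))
a=cv2.resize(np.hstack(I[1:]),None,fx=2.6,fy=2.6,interpolation=cv2.INTER_CUBIC); cv2.imwrite('pics/f5b.png',a)"
```

```text
t 21.15 pos [0.5631 0.0057 0.2733] jaw ang 74.46515777656992 xaxis [ 0.0051  0.0009 -1.    ] q [  20.5286    9.073   -12.0088    0.0574  -68.6283 -126.0846] F [ 0.0741  0.6031 -0.0945] M [-0.0504 -0.0012  0.02  ] op 0.05274627213179306
```

View pics/f5b.png

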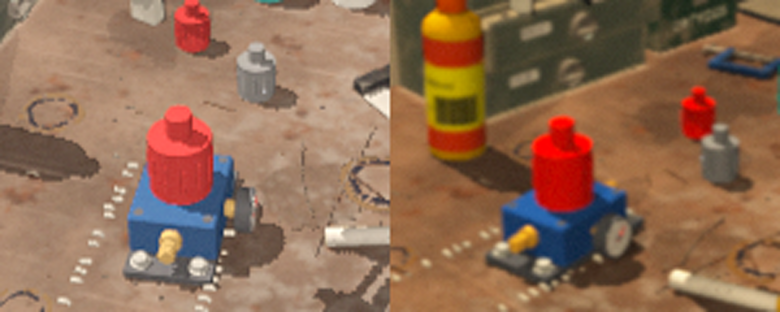

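View pics/w9.png

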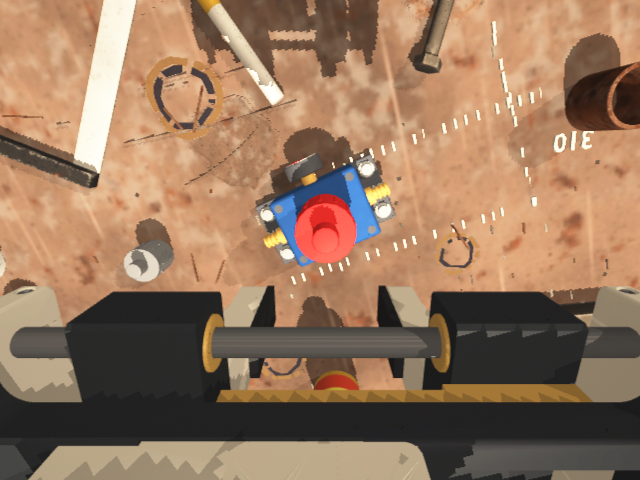

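View pics/side5.png

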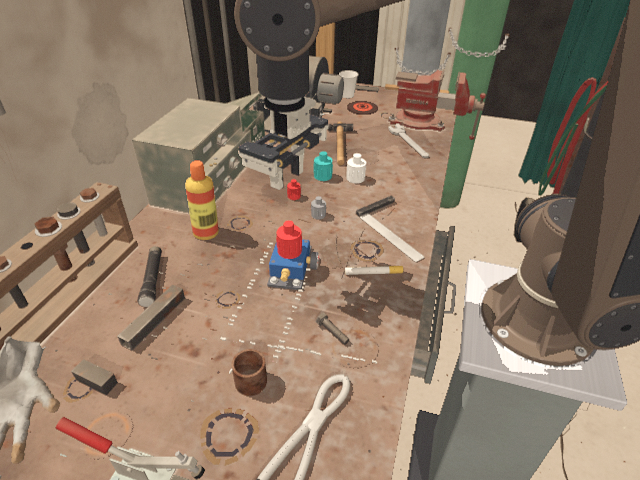

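The cap stands upright and flat on the manifold (side (289,240), wrist (325,230)). The gripper is clear and nothing else has moved. Handing in.

```bash
python3 -c "
from plant import ctrl
print(ctrl.close_job())"
```

```text
the job is handed in; nothing more can be done
None
```

The plug is snug, the larger red cap is seated over it and released, and the job was handed in at about 21 s.

- **Plug:** I turned it about 111° clockwise in one grip. It ran steadily at 0.27–0.31 N m, bit within the ten degrees before 104°, then read 0.43, 0.45 and finally 0.51 N m, with reading noise of about ±0.02. It was never seen above 0.51. I eased the bush twist back to about 0.07 N m before opening the jaws.
- **Cap:** It went down past the collar with no contact felt. I stopped at the expected seating height with a touch of about 5 N, then let go and lifted clear.
- **Final pictures:** The side, scene and wrist views show the cap upright and flat on the manifold. The other things are where they were, and the gripper is well above, touching nothing.
- **Checks that disagreed:**
  - While the turn was held after the bite, the torque reading sagged to about 0.35 N m. I went by the readings taken while turning.
  - Fixed-camera pixels hinted at a 1–2 mm sideways offset of the cap just above the collar, while the arm's own pose said about 0.5 mm. I shifted it 0.6 mm along y and it went on freely.
  - The first two move calls were refused for missing fields and moved nothing.

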